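# Slide the inspection camera to its marked stop

## Robot

A 6-joint arm with a two-finger parallel gripper is mounted at the origin on a cart in front of the work surface, level with it; the furniture and walls round the work are solid. World frame = base frame: x ahead of the robot, y to its left, z up, the work surface at z = 0. Lengths are in mm, angles in rad, forces in N, time in s.
With the tool pointing down it reaches from about 275 to 750 mm from the base axis. Payload 10.2 kg.
Tool frame: the origin (TCP) lies between the finger pads; the fingertips stand 17 mm ahead of it and the grasp point (between the pads) lies 2 mm behind it; z points along the fingers, y is the line along which they close (so a half turn about z gives the same grasp; the last joint's range is limited). The gripper opens to 85 mm and grips with 20 to 120 N. Pads are 22 mm wide; open, the fingers measure 114 mm over their backs; the gripper's body (76 mm by 85 mm) begins 54 mm behind the grasp point. The pads swing forward as they close: fully open they stand 13 mm farther back than shut.
Start: joints at [-1.515, 0.313, 1.498, -0, 1.331, -0.223], TCP at [144.468, -504.738, 248.294] pointing down, gripper open.
Joint ranges: [-2.94, 2.94], [-0.97, 2.17], [0.19, 2.56], [-1.23, 4.37], [0.02, 3.11], [-2.88, 2.88]. Speed limits (rad/s): [2.39, 2.39, 3.01, 3.14, 3.14, 3.14].

## Interface

Orientations are given as a unit quaternion [w, x, y, z].
In Python, from rig import * gives the robot as it stands.
- The arm moves only by the tool step_arm, never from a script. Its argument "commands" is text: rows parted by semicolons, each of 7 numbers parted by spaces: the opening, from 0 (shut) to 1 (fully open), then the shift along the tool's x, y, z in cm, then the turn, a rotation vector about the tool's x, y, z in rad. In form: hand x y z rx ry rz; .... A call has 1 to 20 rows; each row is the pose to reach, as a shift and turn from the pose commanded when the call began, along the tool's axes at that moment; what a row does not reach only later rows make up. A row lasts 1/12 s, in which the tool goes at most 41.7 mm and 7.16 degrees, less where a joint would pass 70% of its speed; a pose out of reach is approached as far as the arm can. A call with a gripper value outside its range is refused whole. The fingers move at their own pace and stop on an object; "newtons" is the grip in N (left out, the last holds). Time passes only in rows, so rows that repeat a pose let the fingers close. It gives the time, the measured TCP pose, the force, the opening and the grip force at its end, in the units of the state.
- sense(): the state, without advancing time (a new reading comes with each control period).
- capture(name): name is "side" or "top" or "wrist"; returns the picture (420x560x3 uint8, red, green, blue); there is no depth.
- camera_model(name): a dict with "mtx" (3x3 intrinsics, pixels), "eye" and "rotation" of the camera in the world. Camera axes: x right, y down, z forward; pixel columns grow to the right and rows downward; lengths in mm; the calibration is good to about 2 mm. A picture is of the moment at which its call begins: read the wrist's pose just before it. camera_model takes no time and is no camera call; for the wrist camera it gives the pose at the moment of the call.
- finish_job(): hands the job in; it is judged then, once.
Trained networks look in the newest picture that a camera, given by its name, has taken for a name from the list of things; names that differ only in an ending like _2 or _b are one class to them, and where a whole thing is asked for, a point or a joint stands for the part that bears it (a point fixed in the world has none). Each returns a list of dicts, best first, with "score" (0 to 1); they miss things now and then, are a little off and sometimes report something else, mostly with a low value. They report only what shows in the picture. A call takes as long as a camera call.
- search_frame(camera, label): "rect" ([centre column, centre row, width, height] in pixels, round what is visible of it).
- trace(camera, label): "mask" (420x560 bool, what is visible of it) and "rect" ([centre column, centre row, width, height] in pixels, round what is visible of it).
- spot_point(camera, label): "xy" ([column, row] in pixels: a listed point, or the origin of a listed thing).
The state is a dict: "time_s": time; "joints": joint angles; "dq": joint speeds; "tau": joint torques, N m; "eef_pos": TCP position; "ee_rot": TCP orientation; "force": force on the tool from outside, world axes, zero at the start; "wrist_torque": the same for the moment, N m; "grip_width": opening from 0.0 (shut) to 1.0 (fully open); "grip_force": force on a finger pad.
Only numpy, scipy, OpenCV 4.12 (cv2) and the standard library are available. Lean on these libraries where they do the work, as an engineer would, in place of code of your own. Each camera call takes 0.05 s, during which the arm holds its last target. There are 200 camera calls.

## Task

With the fingertips, press down the release pad in the middle of the camera carriage to free its brake, and keep it pressed while you push the carriage along the rail until it rests against the marked stop, the one that carries the round index disc. Then lift off so that the pad springs up and the brake holds the carriage there. Pick nothing up, do not force the carriage against its brake, and leave the loose parts round the rail where they stand.

Things in the scene. Friction and masses are not known exactly. Their poses are not given: they have to be found in the camera images.
- pad_top (a point): Centre of the top of the release pad: a ribbed dark rubber plate 50 mm (across the rail) x 54 mm (along it) in the middle of the carriage, lying between the carriage's two raised end lips, which leave 60 mm between them, are open across the rail and stand 11 mm above the unpressed pad. Unpressed, this point is 55 mm above the counter. Axes as the rail.
- release_pad (a joint): How far the pad is pressed down (m): 0 up, 0.006 fully down. A spring resists with about 6 N at the start and 7 N fully down. While it is up, a brake on the rail holds the carriage (over 20 N); 3.5 mm or more down the carriage runs free (about 1 N). The brake grips again as soon as the pad comes up; a finger that slides sideways while it still presses the pad drags the carriage along.
- carriage (a joint): Position of the carriage along the rail (m): 0 at the rail's middle, growing towards the rail's +y.
- carriage_mid (a point): Centre of the carriage, level with the top of its lips (66 mm above the counter). The carriage is a black slide 60 mm across the rail x 90 mm along it; each end lip is 15 mm thick, its inner face 30 mm and its outer face 45 mm from this centre. A small grey inspection camera is fixed to it on the rail's +x side, reaching 87 mm from the rail's centre line and lower than the lips. Axes as the rail.
- rail: Fixed aluminium T-shaped rail with a scale, 480 mm along its own y, 70 mm wide, top 34 mm above the counter. Origin: centre of its underside, on the counter; y along the rail, z up; x across, away from the robot give or take the yaw (up to 0.3 rad).
- marked_stop: Fixed steel block clamped over the rail near one end (either), 60 mm across x 22 mm along it, 55 mm high; beside it, on the rail's +x side, a level round steel index disc, 34 mm across, centre 50 mm from the rail's centre line, top 74 mm above the counter. Origin: under the block's centre at counter height, on the rail's centre line. The carriage touches it when centres are 56 mm apart.
- plain_stop: The plain stop: the same steel block without the disc, near the other end of the rail.
- encoder: Bystander, loose: black shaft encoder, 39 x 49 x 47 mm, standing on the counter beyond the rail. Origin: centre of its underside.
- coupling: Bystander, loose: metal shaft coupling, cylinder 29 mm across, 30 mm high, standing beyond the rail. Origin: centre of its underside.
- capacitor: Bystander, loose: dark blue upright capacitor, 35 mm across, 50 mm high, on the robot's side of the rail. Origin: centre of its underside.

How it is judged:
By the outcome, as a careful person would: the job done as asked, in the order asked, and still so for the second after the job is handed in, with the robot touching nothing.
It also fails if it takes over 38 s, if anything falls off the work surface, if the arm or the gripper's body presses on something with over 40 N, if the wrist force passes 120 N, or if a joint passes its speed limit or range.

## Working session

There is one attempt and no reset: what is moved stays moved. The work goes in short steps, Python scripts to look and compute and a tool call to move; the robot and the scene stay as the last step left them, time stands still between calls to the robot, and variables do not carry over. Pictures are saved under pics/ and viewed, at most 10 in all, crops included, and the job is handed in when it is done.

Besides the shell and the picture viewer there is one more tool, called as name(argument=value, ...), one argument or row to a line, values as JSON. step_arm: Moves the arm, as the interface text tells. Its arguments: {"type":"object","properties":{"commands":{"type":"string"},"newtons":{"type":"number"}},"required":["commands"]}

```bash
mkdir -p pics; cat > h.py <<'E'
from rig import *
import numpy as np, cv2
def ray(cam,px,z,m=None):
    m=m or camera_model(cam); K=np.array(m["mtx"]);R=np.array(m["rotation"]);e=np.array(m["eye"])
    d=R@np.linalg.inv(K)@np.array([px[0],px[1],1.]); return e+d*(z-e[2])/d[2]
def save(img,n): cv2.imwrite(f"pics/{n}.png",cv2.cvtColor(img,cv2.COLOR_RGB2BGR))
E
python3 - <<'E'
from h import *
for c in("top","side"):
    m=camera_model(c);print(c,np.round(m["eye"]),np.round(m["rotation"],2).tolist(),m["mtx"])
    save(capture(c),c+"0")
    for l,z in(("pad_top",55),("carriage_mid",66),("marked_stop",0),("plain_stop",0),("rail",0),("encoder",0),("coupling",0),("capacitor",0)):
        r=spot_point(c,l)
        for q in r[:2]: print(l,round(q["score"],2),np.round(q["xy"]),np.round(ray(c,q["xy"],z)))
print(sense())
E
```

```text
top [ 367.   20. 1060.] [0.08, -0.65, 0.75, -0.08] [[524.59875315   0.         269.79051712]
 [  0.         524.59875315 211.18523201]
 [  0.           0.           1.        ]]Traceback (most recent call last):
  File "<stdin>", line 7, in <module>
  File "h.py", line 5, in ray
    d=R@np.linalg.inv(K)@np.array([px[0],px[1],1.]); return e+d*(z-e[2])/d[2]
      ~^~~~~~~~~~~~~~~~~
ValueError: matmul: Input operand 1 has a mismatch in its core dimension 0, with gufunc signature (n?,k),(k,m?)->(n?,m?) (size 3 is different from 4)
```

```bash
sed -i 's/R=np.array(m\["rotation"\])/R=Q(m["rotation"])/' h.py; cat >> h.py <<'E'
from scipy.spatial.transform import Rotation
def Q(q): return Rotation.from_quat(np.roll(q,-1)).as_matrix()
E
python3 - <<'E'
from h import *
for c in("top","side"):
    m=camera_model(c);print(c,np.round(m["eye"]),np.round(Q(m["rotation"]),2).tolist())
    save(capture(c),c+"0")
    for l,z in(("pad_top",55),("carriage_mid",66),("marked_stop",0),("plain_stop",0),("rail",0),("encoder",0),("coupling",0),("capacitor",0)):
        r=spot_point(c,l)
        for q in r[:2]: print(l,round(q["score"],2),np.round(q["xy"]),np.round(ray(c,q["xy"],z)))
print(sense())
E
```

```text
top [ 367.   20. 1060.] [[-0.13, -0.97, 0.22], [-0.99, 0.13, -0.03], [-0.0, -0.23, -0.97]]
pad_top 0.75 [290. 235.] [546. -40.  55.]
carriage_mid 0.77 [290. 236.] [542. -39.  66.]
plain_stop 0.79 [386. 223.] [ 554. -243.    0.]
rail 0.87 [299. 240.] [543. -60.   0.]
encoder 0.92 [238. 180.] [686.  49.   0.]
coupling 0.75 [319. 163.] [ 701. -126.    0.]
capacitor 0.84 [289. 295.] [435. -24.   0.]
side [ 474. -742.  445.] [[0.98, -0.08, 0.15], [-0.17, -0.43, 0.88], [-0.01, -0.9, -0.44]]
carriage_mid 0.79 [258. 224.] [543. -43.  66.]
carriage_mid 0.4 [347. 265.] [ 671. -208.   66.]
marked_stop 0.79 [249. 219.] [537. 110.   0.]
plain_stop 0.87 [279. 319.] [ 551. -241.   -0.]
rail 0.56 [262. 258.] [547. -60.   0.]
encoder 0.54 [320. 227.] [690.  39.   0.]
coupling 0.62 [346. 268.] [ 699. -123.    0.]
capacitor 0.97 [207. 254.] [440. -26.   0.]
capacitor 0.61 [279. 317.] [ 551. -238.   -0.]
{'time_s': 1.0, 'joints': array([-1.51536676e+00,  3.12853817e-01,  1.49770095e+00,  2.24348824e-05,
        1.33101498e+00, -2.23422384e-01]), 'dq': array([ 0.00028139, -0.00030579, -0.00013876,  0.0018058 , -0.00146924,
        0.00176612]), 'tau': array([-8.66578011e-04, -4.12170911e+01, -2.59900063e+01, -2.01725384e-04,
        5.68464438e-04,  2.48126145e-05]), 'eef_pos': array([ 144.48955984, -504.726671  ,  248.31746291]), 'ee_rot': array([1.23299732e-05, 9.90296304e-01, 1.38972044e-01, 9.89697686e-06]), 'force': array([ 0.14620204, -0.38540971,  0.4962346 ]), 'wrist_torque': array([-0.00518036,  0.02605999,  0.04219351]), 'grip_force': 0.0, 'grip_width': 1.0019810864715568}
```

View pics/top0.png

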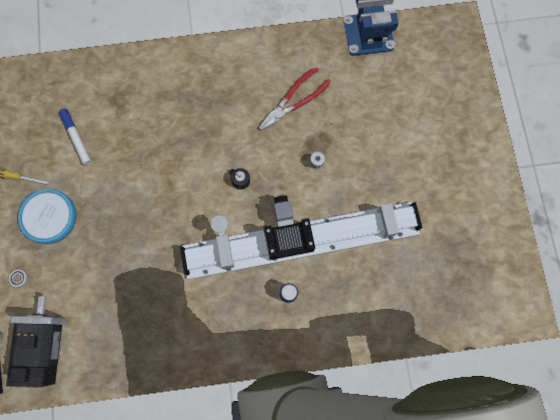

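View pics/side0.png

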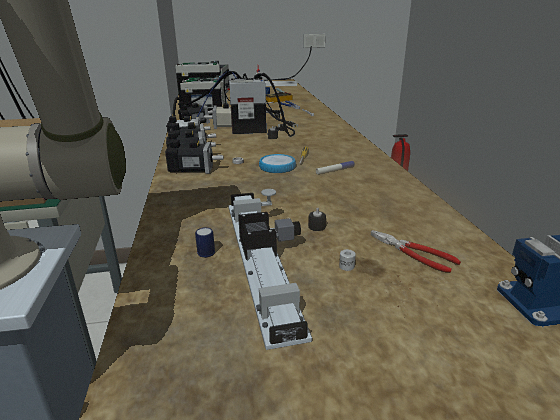

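The top view shows the carriage at (290,238) and the marked stop with its disc at (222,245), which is the +y end. The plain stop is at (390,222). The side view agrees. Next I'll rectify the top view at z=55, the height shared by the pad and the stop tops.

```bash
python3 - <<'E'
from h import *
img=cv2.imread("pics/top0.png");m=camera_model("top");K=np.array(m["mtx"]);R=Q(m["rotation"]);e=np.array(m["eye"])
# 800x600 px, y 150..-118 at 3 px/mm -> cols; x 640..440
s=3;x0=640;y0=150
def pr(p): u=K@R.T@(np.array(p)-e); return u[:2]/u[2]
dst=np.float32([[0,0],[799,0],[799,599],[0,599]])
src=np.float32([pr([x0-v/s,y0-u/s,55]) for u,v in dst])
w=cv2.warpPerspective(img,cv2.getPerspectiveTransform(src,dst),(800,600),flags=cv2.INTER_CUBIC)
for k in range(0,800,150): cv2.putText(w,str(y0-k//s),(k,12),0,.4,(0,0,255)); cv2.line(w,(k,14),(k,24),(0,0,255))
for k in range(0,600,60): cv2.putText(w,str(x0-k//s),(0,k+12),0,.4,(0,0,255)); cv2.line(w,(0,k),(10,k),(0,0,255))
cv2.imwrite("pics/rect.png",w)
for l in("carriage_mid","marked_stop","plain_stop","rail"):
    for c in ("top",):
        for q in trace(c,l)[:2]:
            cs=cv2.findContours(q["mask"].astype(np.uint8),0,1)[0];c0=max(cs,key=cv2.contourArea)
            z={"carriage_mid":66,"rail":34}.get(l,55)
            P=np.array([ray(c,p[0],z)[:2] for p in c0],np.float32)
            print(l,round(q["score"],2),np.round(q["rect"]),np.round(cv2.minAreaRect(P),1) if 0 else cv2.minAreaRect(P))
E
```

```text
carriage_mid 0.95 [290. 226.  50.  65.] ((562.4476318359375, -34.44464111328125), (122.41429138183594, 92.48733520507812), 5.82993745803833)
carriage_mid 0.56 [301. 238. 241.  89.] ((563.6300048828125, -103.73564147949219), (128.87966918945312, 376.3337097167969), 3.447822093963623)
marked_stop 0.96 [222. 245.  18.  62.] ((547.8630981445312, 93.92012023925781), (110.65650177001953, 34.18305587768555), 1.4808043241500854)
marked_stop 0.42 [290. 241.  33.  35.] ((537.7318725585938, -36.281463623046875), (52.72199249267578, 55.50922393798828), 3.4427292346954346)
plain_stop 0.9 [388. 221.  20.  33.] ((546.5134887695312, -233.62474060058594), (69.59807586669922, 31.844772338867188), 2.6189591884613037)
rail 0.92 [300. 235. 240.  85.] ((568.3689575195312, -71.85102844238281), (132.39646911621094, 312.224609375), 3.192530393600464)
```

View pics/rect.png

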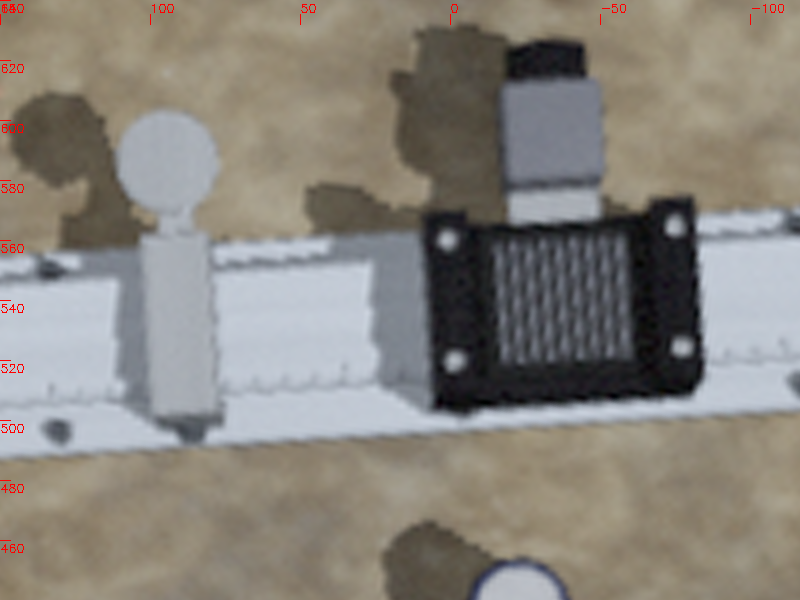

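The pad is at about (540,-38.5) and the marked stop at about (532,90). That gives a rail yaw of about 0.06 and about 73 mm of travel. Next I'll move above the pad with the fingers shut.

step_arm(
  commands="0 50.8 -33.9 3 0 0 0.218; 0 50.8 -33.9 3 0 0 0.218; 0 50.8 -33.9 3 0 0 0.218; 0 50.8 -33.9 3 0 0 0.218; 0 50.8 -33.9 3 0 0 0.218; 0 50.8 -33.9 5 0 0 0.218; 0 50.8 -33.9 5 0 0 0.218; 0 50.8 -33.9 5 0 0 0.218; 0 50.8 -33.9 5 0 0 0.218; 0 50.8 -33.9 5 0 0 0.218; 0 50.8 -33.9 5 0 0 0.218; 0 50.8 -33.9 5 0 0 0.218; 0 50.8 -33.9 5 0 0 0.218; 0 50.8 -33.9 5 0 0 0.218; 0 50.8 -33.9 5 0 0 0.218; 0 50.8 -33.9 5 0 0 0.218; 0 50.8 -33.9 5 0 0 0.218; 0 50.8 -33.9 5 0 0 0.218; 0 50.8 -33.9 5 0 0 0.218; 0 50.8 -33.9 5 0 0 0.218",
  newtons=20,
)

```text
time_s: 2.87
eef_pos: [539.2, -40.0, 198.6]
ee_rot: [0.0, 1.0, 0.03, 0.0]
force: [0.5, -0.4, -0.5]
grip_width: 0.0
grip_force: 0.0
```

```bash
python3 - <<'E'
from h import *
m=camera_model("wrist");save(capture("wrist"),"w1");s=sense()
print(s["eef_pos"],s["ee_rot"],m["eye"],np.round(Q(m["rotation"]),2).tolist(),s["force"])
for l,z in(("pad_top",55),("carriage_mid",66),("marked_stop",0)):
    for q in spot_point("wrist",l)[:2]: print(l,round(q["score"],2),np.round(q["xy"]),np.round(ray("wrist",q["xy"],z,m),1))
E
```

```text
[539.24860241 -39.89784818 198.61956605] [9.66024198e-05 9.99559537e-01 2.96764331e-02 1.81195167e-04] [624.22165325 -35.41188665 324.67489641] [[0.06, -0.94, -0.33], [-1.0, -0.06, -0.02], [-0.0, 0.33, -0.94]] [ 0.36147033 -0.59490031  0.24859157]
pad_top 0.73 [265. 193.] [542.8 -33.7  55. ]
carriage_mid 0.57 [268. 201.] [539.1 -36.2  66. ]
marked_stop 0.65 [149. 181.] [532.4  91.6   0. ]
```

View pics/w1.png

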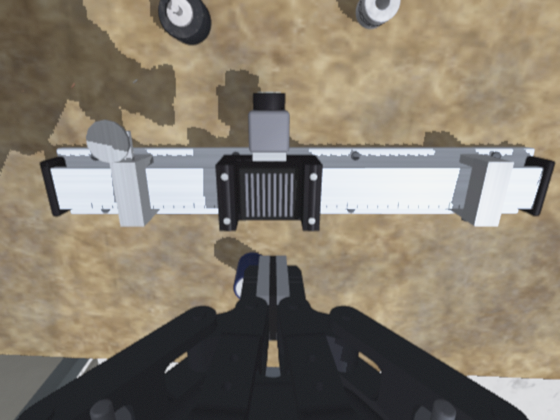

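The wrist view shows the carriage in columns 219–321, with its four screws centred near (270,199). The pad ribs are centred near (271,194), and the disc is at (108,141). The rail runs level in the image, so the tool is aligned with it.

```bash
python3 - <<'E'
from h import *
for n,p,z in(("screws",(270.2,199),66),("pad",(271,194),55),("disc",(108,141),74),("carL",(219,190),66),("carR",(321,190),66),("stop tl",(112,157),55),("stop bl",(119,225),55),("stop br",(149,225),55)):
    print(n,np.round(ray("wrist",p,z),1))
E
```

```text
screws [541.1 -37.8  66. ]
pad [542.4 -38.4  55. ]
disc [584.   92.9  74. ]
carL [546.6   6.5  66. ]
carR [551.9 -80.9  66. ]
stop tl [567.4 100.7  55. ]
stop bl [503.7 101.   55. ]
stop br [505.4  73.2  55. ]
```

step_arm(
  commands="0 0.2 -0.2 3 0 0 0; 0 0.2 -0.2 6 0 0 0; 0 0.2 -0.2 8.5 0 0 0; 0 0.2 -0.2 10 0 0 0; 0 0.2 -0.2 11 0 0 0; 0 0.2 -0.2 11.6 0 0 0; 0 0.2 -0.2 12 0 0 0; 0 0.2 -0.2 12 0 0 0; 0 0.2 -0.2 12 0 0 0",
)

```text
time_s: 3.82
eef_pos: [541.8, -37.1, 79.0]
ee_rot: [0.0, 1.0, 0.03, 0.001]
force: [-0.1, -0.0, 0.0]
grip_width: 0.003
grip_force: 0.0
```

step_arm(
  commands="0 0 0 0.2 0 0 0; 0 0 0 0.4 0 0 0; 0 0 0 0.6 0 0 0; 0 0 0 0.6 0 0 0; 0 0 0 0.6 0 0 0",
)

```text
time_s: 4.23
eef_pos: [541.4, -36.9, 72.3]
ee_rot: [-0.0, 1.0, 0.03, -0.0]
force: [-0.0, -0.1, -0.2]
grip_width: -0.005
grip_force: 0.0
```

step_arm(
  commands="0 0 0 0.1 0 0 0; 0 0 0 0.2 0 0 0; 0 0 0 0.2 0 0 0; 0 0 0 0.2 0 0 0",
)

```text
time_s: 4.57
eef_pos: [541.5, -36.9, 70.5]
ee_rot: [0.0, 1.0, 0.03, 0.0]
force: [0.5, 0.5, 3.0]
grip_width: -0.005
grip_force: 1.2
```

step_arm(
  commands="0 0 0 0.1 0 0 0; 0 0 0 0.2 0 0 0; 0 0 0 0.2 0 0 0; 0 0 0 0.2 0 0 0",
)

```text
time_s: 4.9
eef_pos: [541.6, -36.9, 68.5]
ee_rot: [0.0, 1.0, 0.03, 0.0]
force: [-0.9, 0.7, 4.9]
grip_width: 0.0
grip_force: 2.8
```

step_arm(
  commands="0 0 0 0.1 0 0 0; 0 0 0 0.2 0 0 0; 0 0 0 0.2 0 0 0; 0 0 0 0.2 0 0 0",
)

```text
time_s: 5.23
eef_pos: [541.6, -36.9, 66.6]
ee_rot: [0.0, 1.0, 0.03, 0.0]
force: [-1.7, 0.9, 5.8]
grip_width: -0.002
grip_force: 3.0
```

step_arm(
  commands="0 0 0 0.1 0 0 0; 0 0 0 0.2 0 0 0; 0 0 0 0.2 0 0 0; 0 0 0 0.2 0 0 0",
)

```text
time_s: 5.57
eef_pos: [541.7, -37.1, 65.9]
ee_rot: [0.0, 1.0, 0.031, 0.0]
force: [-6.8, -0.0, 19.5]
grip_width: 0.003
grip_force: 9.5
```

The pad bottomed out at tip z of about 49, which is 6 mm down, with the force rising sharply. I'll ease off slightly and slide +y along the rail.

step_arm(
  commands="0 0 0 -0.04 0 0 0; 0 0 -0.1 -0.04 0 0 0; 0 0 -0.3 -0.04 0 0 0; 0 0 -0.6 -0.04 0 0 0; 0 0 -1 -0.04 0 0 0; 0 0 -1.4 -0.04 0 0 0; 0 0 -1.8 -0.04 0 0 0; 0 0 -2 -0.04 0 0 0; 0 0 -2 -0.04 0 0 0",
)

```text
time_s: 6.32
eef_pos: [540.4, -16.8, 65.9]
ee_rot: [0.0, 1.0, 0.031, 0.0]
force: [-5.0, 0.3, 15.2]
grip_width: 0.001
grip_force: 7.7
```

```bash
python3 - <<'E'
from h import *
save(capture("wrist"),"w2");s=sense()
print(s["eef_pos"],s["force"])
for l,z in(("pad_top",49),("carriage_mid",66)):
    for q in spot_point("wrist",l)[:2]: print(l,round(q["score"],2),np.round(q["xy"]),np.round(ray("wrist",q["xy"],z),1))
E
```

```text
[540.40895244 -16.85761758  65.90407754] [-5.66262681e+00  5.84737730e-03  1.49520734e+01]
```

View pics/w2.png

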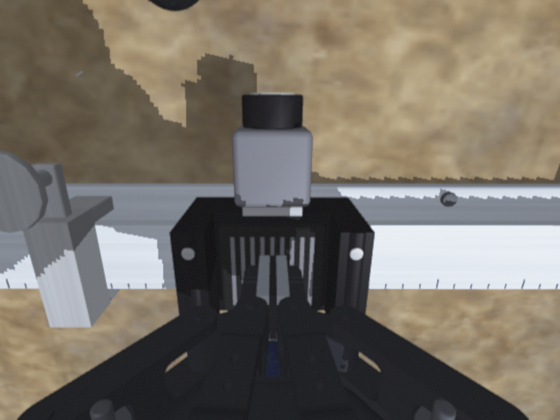

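The carriage has followed: the fingers are still centred between the lips (188 and 357) and the stop is ahead on the left. I'll continue the slide.

step_arm(
  commands="0 0 -0.2 0 0 0 0; 0 0 -0.5 0 0 0 0; 0 0 -0.9 0 0 0 0; 0 0 -1.4 0 0 0 0; 0 0 -1.9 0 0 0 0; 0 0 -2.4 0 0 0 0; 0 0 -2.9 0 0 0 0; 0 0 -3.4 0 0 0 0; 0 0 -3.8 0 0 0 0; 0 0 -4.1 0 0 0 0; 0 0 -4.3 0 0 0 0; 0 0 -4.5 0 0 0 0; 0 0 -4.5 0 0 0 0; 0 0 -4.5 0 0 0 0",
)

```text
time_s: 7.63
eef_pos: [537.7, 28.1, 65.9]
ee_rot: [0.0, 1.0, 0.031, 0.0]
force: [-5.3, 0.5, 15.9]
grip_width: -0.001
grip_force: 7.7
```

step_arm(
  commands="0 0 -0.1 0 0 0 0; 0 0 -0.2 0 0 0 0; 0 0 -0.3 0 0 0 0; 0 0 -0.4 0 0 0 0; 0 0 -0.4 0 0 0 0; 0 0 -0.4 0 0 0 0",
)

```text
time_s: 8.13
eef_pos: [537.5, 31.9, 65.9]
ee_rot: [0.0, 1.0, 0.031, 0.0]
force: [-5.2, -0.1, 16.2]
grip_width: 0.002
grip_force: 7.7
```

step_arm(
  commands="0 0 -0.1 0 0 0 0; 0 0 -0.2 0 0 0 0; 0 0 -0.3 0 0 0 0; 0 0 -0.3 0 0 0 0; 0 0 -0.3 0 0 0 0",
)

```text
time_s: 8.55
eef_pos: [537.3, 34.6, 65.9]
ee_rot: [0.0, 1.0, 0.031, 0.0]
force: [-5.9, -2.7, 15.3]
grip_width: -0.001
grip_force: 7.6
```

```bash
python3 - <<'E'
from h import *
save(capture("wrist"),"w3");print(sense()["eef_pos"],sense()["force"])
E
```

```text
[537.31023793  34.62391194  65.92314369] [-4.57986861 -0.69257569 14.49429815]
```

View pics/w3.png

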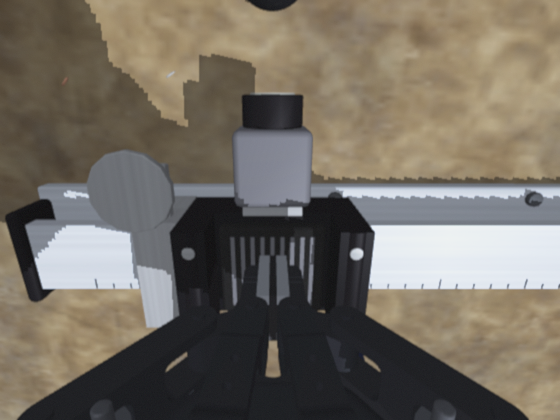

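The carriage is almost at the stop and still centred on the fingers, with no slip. I'll creep on until the side force shows contact.

step_arm(
  commands="0 0 -0.1 0 0 0 0; 0 0 -0.2 0 0 0 0; 0 0 -0.2 0 0 0 0; 0 0 -0.2 0 0 0 0",
)

```text
time_s: 8.93
eef_pos: [537.6, 35.6, 65.9]
ee_rot: [0.001, 1.0, 0.031, 0.001]
force: [-3.9, -7.2, 12.7]
grip_width: 0.003
grip_force: 6.6
```

step_arm(
  commands="0 0 -0.1 0 0 0 0; 0 0 -0.2 0 0 0 0; 0 0 -0.2 0 0 0 0; 0 0 -0.2 0 0 0 0",
)

```text
time_s: 9.27
eef_pos: [538.0, 37.5, 66.0]
ee_rot: [0.001, 1.0, 0.031, 0.002]
force: [-0.9, -8.6, 10.5]
grip_width: 0.003
grip_force: 5.7
```

The side force rose to -8.6 N while the advance lagged, so the carriage is against the stop. Now I'll lift straight off.

step_arm(
  commands="0 0 0 -0.3 0 0 0; 0 0 0 -0.6 0 0 0; 0 0 0 -1 0 0 0; 0 0 0 -1.5 0 0 0; 0 0 0 -3 0 0 0; 0 0 0 -6 0 0 0; 0 0 0 -9 0 0 0; 0 0 0 -12 0 0 0; 0 0 0 -13 0 0 0; 0 0 0 -13 0 0 0; 0 0 0 -13 0 0 0",
)

```text
time_s: 10.18
eef_pos: [536.4, 39.1, 194.0]
ee_rot: [-0.0, 1.0, 0.03, -0.0]
force: [-0.4, -0.9, 0.5]
grip_width: -0.006
grip_force: 0.0
```

```bash
python3 - <<'E'
from h import *
a=capture("wrist");print(sense()["eef_pos"],sense()["force"])
b=capture("side")
save(np.hstack([cv2.resize(a[100:300,50:400],None,fx=1.14,fy=1.14),cv2.resize(b[180:300,180:400],(399,228))]),"end")
E
```

```text
[536.12975836  39.08967157 193.17990155] [-0.42482303  0.31579302 -0.26915809]
```

View pics/end.png

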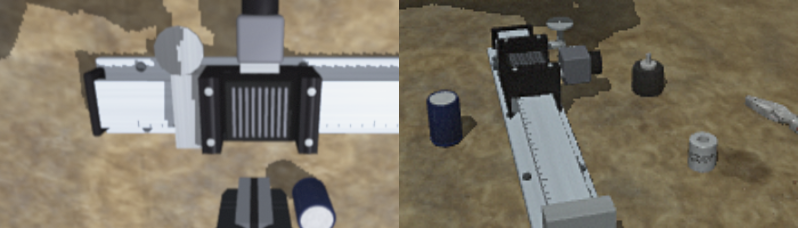

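The carriage sits against the disc-bearing stop with no visible gap, the pad is up, and the encoder, coupling and capacitor stand where they were. Handing it in.

```bash
python3 - <<'E'
from h import *
print(np.round(ray("wrist",(275,202.6),66),1)); print(finish_job())
E
```

```text
[536.2  36.6  66. ]
the job is handed in; nothing more can be done
None
```

The carriage rests against the marked stop with the pad released and the brake holding it; the job is handed in, with no verdict returned.

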